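Flip the row of tube lids shut

ROBOT

A 6-joint arm with a two-finger parallel gripper is mounted at the origin on a cart in front of the work surface, level with it; the furniture and walls round the work are solid. World frame = base frame: x ahead of the robot, y to its left, z up, the work surface at z = 0. Lengths are in m, angles in degrees, forces in N, time in s.
With the tool pointing down it reaches from about 0.375 to 0.9 m from the base axis. Payload 3.1 kg.
Tool frame: the origin (TCP) lies between the finger pads; the fingertips stand 11 mm ahead of it and the grasp point (between the pads) lies 8 mm behind it; x points along the fingers, y is the direction in which the jaws open and shut, and the axes are right-handed (so a half turn about x gives the same grasp; the last joint's range is limited). The gripper opens to 87 mm and grips with 3 to 60 N. Pads are 19 mm wide; open, the fingers measure 117 mm over their backs; the gripper's body (75 mm by 190 mm) begins 51 mm behind the grasp point.
Start: joints at [-10.227, 30.224, 82.088, -0, 67.689, -10.227], TCP at [0.625, 0, 0.207] pointing down, gripper open.
Joint ranges: [-176.69, 176.69], [-43.24, 126.21], [12.49, 139.97], [-82, 262], [0, 151.66], [-163.58, 163.58]. Speed limits (degrees/s): [159.86, 159.86, 180, 180, 180, 180].

INTERFACE

Orientations are given as a 3x3 rotation matrix whose columns are the frame's x, y, z axes.
In Python, from rig import bot gives the robot as it stands.
- The arm moves only by the shell command python3 -m inch 'ROWS' [OPENING]. ROWS is a JSON object of lists of equal length, an entry for each row: "dp": the shift along the tool's x, y, z in mm, a list of three; "yaw": the turn about the tool's x in degrees. In form: {"dp": [[tx, ty, tz], ...], "yaw": [yaw, ...]}. A call has 1 to 20 rows; each row shifts and turns the commanded pose from where the row before left it, along the tool's axes as they then stand; what a row does not reach is not made up. A row lasts 1/12 s, in which the tool goes at most 41.7 mm and 7.16 degrees, less where a joint would pass 70% of its speed; a pose out of reach is approached as far as the arm can. A call is refused whole if a number of a shift passes 41.7 or a number of a turn 7.16, either way. A call with a gripper value outside its range is refused whole. OPENING is the finger opening in mm, from 0 to 87, set as the call begins (- or left out, the last holds). The fingers move at their own pace and stop on an object; the grip force is fixed at half the most. Time passes only in rows, so rows that do not move let the fingers close. It gives the time, the measured TCP pose, the force and the opening at its end, in the units of the state.
- bot.read_state(): the state, without advancing time (a new reading comes with each control period).
- bot.capture(name): name is "scene" or "side" or "wrist"; returns a dict with "color" (480x640x3 uint8, red, green, blue), "intrinsics" (3x3 intrinsics, pixels), "k1" (the pictures are not rectified: a ray, as slopes to the right and down, at radius r is drawn at 1 + k1 r^2 times it, then the intrinsics apply), "pose" (4x4, takes a point from camera to world coordinates). Camera axes: x right, y down, z forward; pixel columns grow to the right and rows downward; lengths in m; the calibration is good to about 2 mm. A picture is of the moment at which its call begins. There is no depth.
- bot.hand_in(): hands the job in, once; it reports no verdict.
The state is a dict: "time_s": time; "joint_positions": joint angles; "qvel": joint speeds; "tau": joint torques, N m; "position": TCP position; "tcp_rot": TCP orientation; "force": force on the tool from outside, world axes, zero at the start; "moment": the same for the moment, N m; "opening": opening from 0.0 (shut) to 1.0 (fully open).
Only numpy, scipy, OpenCV 4.12 (cv2) and the standard library are available. Lean on these libraries where they do the work, as an engineer would, in place of code of your own. Each camera call takes 0.05 s, during which the arm holds its last target.

TASK

Six sample tubes stand in a curved rack with their flip lids open: run the shut fingertips lightly along the curved row, low over the tubes, from the leftmost tube to the rightmost, so that each lid folds down shut on its own tube, one after another. Do it in one pass, staying low over the row until the last lid is shut, then move clear. Press gently, grasp nothing, do not shove or lift the rack, and leave the things around it where they are.

Things in the scene. Friction and masses are not known exactly. Their poses are not given: they have to be found in the camera images.
- rack: loose grey curved rack with a weighted base, 2.5 kg, 42 mm wide, about 210 mm long, six tubes fixed in it in an arc of radius 160 mm, 34 mm apart; deck top 39 mm, tube rims 50 mm above the worktop. Origin: underside, below the middle of the row; z up, y along the chord from tube 6 towards tube 1 (robot's left at yaw 0), x away from the robot at yaw 0; the arc's hollow looks to -x
- tube_1 (a point): point on the axis of tube 1 (first, at the left end), fixed to the rack, in the height of the top face of its lid when that is shut (53.5 mm above the worktop). The tubes are counted along the row, from the left end
- tube_2 (a point): point on the axis of tube 2, fixed to the rack, in the height of the top face of its lid when that is shut (53.5 mm above the worktop). The tubes are counted along the row, from the left end
- tube_3 (a point): point on the axis of tube 3, fixed to the rack, in the height of the top face of its lid when that is shut (53.5 mm above the worktop). The tubes are counted along the row, from the left end
- tube_4 (a point): point on the axis of tube 4, fixed to the rack, in the height of the top face of its lid when that is shut (53.5 mm above the worktop). The tubes are counted along the row, from the left end
- tube_5 (a point): point on the axis of tube 5, fixed to the rack, in the height of the top face of its lid when that is shut (53.5 mm above the worktop). The tubes are counted along the row, from the left end
- tube_6 (a point): point on the axis of tube 6 (last, at the right end), fixed to the rack, in the height of the top face of its lid when that is shut (53.5 mm above the worktop). The tubes are counted along the row, from the left end
- lid_1 (a joint): angle in rad of the white flip lid of tube 1: 0 shut flat (firm stop), 1.57 upright; starts at 1.3 to 1.75. Disc 21.6 mm across, 3.5 mm thick; hinge at the rim, 13 mm from the tube axis towards tube 1's end; its tab ends 26.5 mm from the hinge (77 mm above the worktop when upright). Folds down towards tube 6's end. Friction hinge: about 1 N at the edge moves it; it stays where left, no spring
- lid_2 (a joint): angle in rad of the white flip lid of tube 2: 0 shut flat (firm stop), 1.57 upright; starts at 1.3 to 1.75. Disc 21.6 mm across, 3.5 mm thick; hinge at the rim, 13 mm from the tube axis towards tube 1's end; its tab ends 26.5 mm from the hinge (77 mm above the worktop when upright). Folds down towards tube 6's end. Friction hinge: about 1 N at the edge moves it; it stays where left, no spring
- lid_3 (a joint): angle in rad of the white flip lid of tube 3: 0 shut flat (firm stop), 1.57 upright; starts at 1.3 to 1.75. Disc 21.6 mm across, 3.5 mm thick; hinge at the rim, 13 mm from the tube axis towards tube 1's end; its tab ends 26.5 mm from the hinge (77 mm above the worktop when upright). Folds down towards tube 6's end. Friction hinge: about 1 N at the edge moves it; it stays where left, no spring
- lid_4 (a joint): angle in rad of the white flip lid of tube 4: 0 shut flat (firm stop), 1.57 upright; starts at 1.3 to 1.75. Disc 21.6 mm across, 3.5 mm thick; hinge at the rim, 13 mm from the tube axis towards tube 1's end; its tab ends 26.5 mm from the hinge (77 mm above the worktop when upright). Folds down towards tube 6's end. Friction hinge: about 1 N at the edge moves it; it stays where left, no spring
- lid_5 (a joint): angle in rad of the white flip lid of tube 5: 0 shut flat (firm stop), 1.57 upright; starts at 1.3 to 1.75. Disc 21.6 mm across, 3.5 mm thick; hinge at the rim, 13 mm from the tube axis towards tube 1's end; its tab ends 26.5 mm from the hinge (77 mm above the worktop when upright). Folds down towards tube 6's end. Friction hinge: about 1 N at the edge moves it; it stays where left, no spring
- lid_6 (a joint): angle in rad of the white flip lid of tube 6: 0 shut flat (firm stop), 1.57 upright; starts at 1.3 to 1.75. Disc 21.6 mm across, 3.5 mm thick; hinge at the rim, 13 mm from the tube axis towards tube 1's end; its tab ends 26.5 mm from the hinge (77 mm above the worktop when upright). Folds down towards tube 6's end. Friction hinge: about 1 N at the edge moves it; it stays where left, no spring
- petri_1: bystander: covered glass Petri dish, 92 mm across, 15 mm high, in front of the rack. Origin at its underside, in the middle
- stopper_3: bystander: loose red-brown rubber stopper, 31 mm across, 30 mm high, in the hollow of the rack. Origin at its underside, in the middle
- lid_white_1: bystander: loose white round snap lid of a sample glass, 56 mm across, 12 mm thick, lying on the worktop (not one of the lids to close). Origin at its underside, in the middle
- marker_pen: bystander: marker pen, 15 x 134 x 16 mm, lying behind the rack. Origin at its underside, in the middle
- beaker_1: bystander: glass beaker, 57 mm across, 68 mm high, behind the rack. Origin at its underside, in the middle
- timer: bystander: bench timer, 62 x 66 x 20 mm, to the right of the work. Origin at its underside, in the middle

How it is judged:
By the outcome, as a careful person would: the job done as asked, in the order asked, and still so for the second after the job is handed in, with the robot touching nothing.
It also fails if it takes over 48 s, if anything falls off the work surface, if the arm or the gripper's body presses on something with over 40 N, if the wrist force passes 120 N, or if a joint passes its speed limit or range.

## Working session

There is one attempt and no reset: what is moved stays moved. The work goes in short steps, Python scripts to look and compute and a shell command to move; the robot and the scene stay as the last step left them, time stands still between calls to the robot, and variables do not carry over. Pictures are saved under pics/ and viewed, and the job is handed in when it is done.

```bash
ls; mkdir -p pics
python3 - <<'E'
from rig import bot
import cv2
s=bot.read_state(); print({k:s[k] for k in('time_s','position','tcp_rot','force','opening')})
for n in('scene','side','wrist'):
    c=bot.capture(n); cv2.imwrite(f'pics/{n}0.png',c['color'][:,:,::-1]); print(n,c['intrinsics'],c['k1'],c['pose'])
E
```

```text
pics
{'time_s': 0.0, 'position': array([6.24263111e-01, 1.78333524e-04, 2.05604567e-01]), 'tcp_rot': array([[-2.04525471e-03,  9.99997907e-01,  4.84994555e-05],
       [ 3.65029768e-04,  4.92461341e-05, -9.99999932e-01],
       [-9.99997842e-01, -2.04523687e-03, -3.65129725e-04]]), 'force': array([ 0.44100691,  0.14045775, -0.90697895]), 'opening': 0.9992608203121842}
scene [[453.46333206   0.         321.11745197]
 [  0.         453.46333206 243.53282957]
 [  0.           0.           1.        ]] -0.020947965283249548 [[ 0.87833645 -0.30913074  0.36464127  0.2190177 ]
 [-0.47762    -0.53540162  0.69658039 -0.69291515]
 [-0.02010488 -0.78599191 -0.61790979  0.60294121]
 [ 0.          0.          0.          1.        ]]
side [[518.72433226   0.         321.68213791]
 [  0.         518.72433226 240.57988735]
 [  0.           0.           1.        ]] -0.12371052679986327 [[-0.99866251 -0.04437364  0.0265364   0.49160896]
 [-0.04609306  0.53158098 -0.84575238  0.62883512]
 [ 0.02342286 -0.84584434 -0.53291531  0.49446276]
 [ 0.          0.          0.          1.        ]]
wrist [[360.70830638   0.         317.11641124]
 [  0.         360.70830638 237.54525396]
 [  0.           0.           1.        ]] -0.02068582769191299 [[ 9.99994891e-01  6.13748616e-04 -3.13694775e-03  6.24697883e-01]
 [-2.85404132e-04 -9.60328597e-01 -2.78870766e-01  7.73007599e-02]
 [-3.18365718e-03  2.78870236e-01 -9.60323516e-01  3.84092416e-01]
 [ 0.00000000e+00  0.00000000e+00  0.00000000e+00  1.00000000e+00]]
```

View pics/scene0.png

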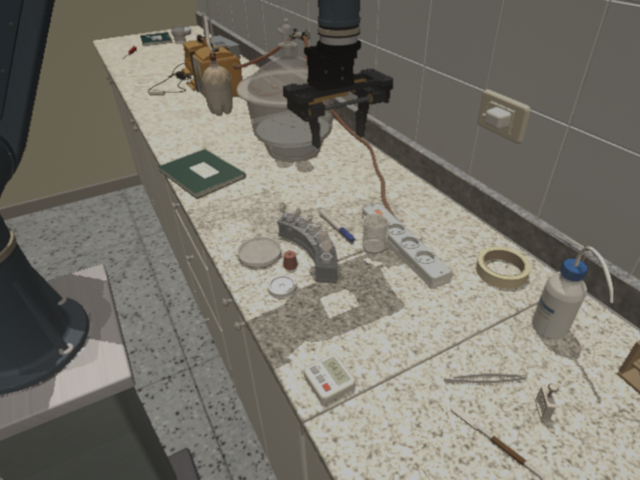

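View pics/side0.png

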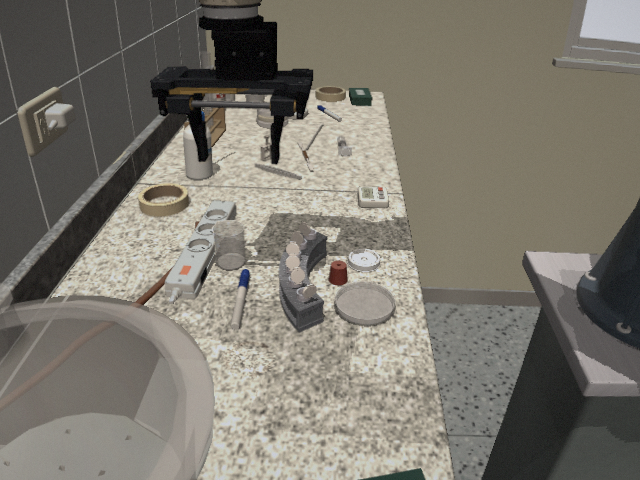

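View pics/wrist0.png

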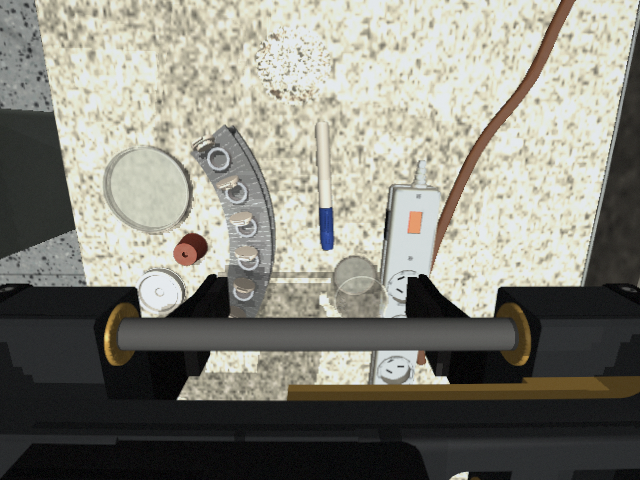

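```bash
cat > h.py <<'E'
import numpy as np, cv2
from rig import bot
def ray(c,uv):
    K=c['intrinsics'];k=c['k1']
    d=np.array([(uv[0]-K[0,2])/K[0,0],(uv[1]-K[1,2])/K[1,1]]);s=d.copy()
    for _ in range(10): s=d/(1+k*(s@s))
    P=np.array(c['pose']);return P[:3,3],P[:3,:3]@np.array([*s,1])
def onz(c,uv,z):
    o,d=ray(c,np.array(uv,float)); return o+d*(z-o[2])/d[2]
def proj(c,X):
    P=np.array(c['pose']);p=P[:3,:3].T@(np.array(X)-P[:3,3]);s=p[:2]/p[2];s=s*(1+c['k1']*(s@s))
    K=c['intrinsics'];return np.array([K[0,0]*s[0]+K[0,2],K[1,1]*s[1]+K[1,2]])
E
python3 -m inch '{"dp":[[0,0,20],[0,0,20],[0,0,20],[0,0,20],[0,0,20],[0,0,20],[0,0,10],[0,0,0]],"yaw":[0,0,0,0,0,0,0,0]}' 0
python3 - <<'E'
from h import *
c=bot.capture('wrist'); import pickle; pickle.dump(c,open('w1.pkl','wb'))
im=c['color'][:,:,::-1]; cv2.imwrite('pics/w1.png',im)
E
```

```text
time_s: 0.82
position: [0.6249, -0.1322, 0.2062]
tcp_rot: [[-0.0, 1.0, -0.003], [-0.001, -0.003, -1.0], [-1.0, -0.0, 0.001]]
force: [0.2, 0.5, -1.0]
opening: 0.478
```

View pics/w1.png

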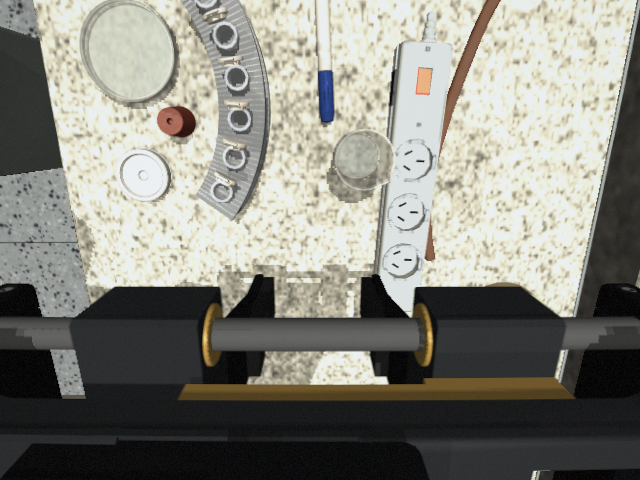

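All six tubes show (about (205,0) to (222,190)), tube 1 cut at the top edge. Going back a little.

```bash
python3 -m inch '{"dp":[[0,0,-20],[0,0,-20],[0,0,0],[0,0,0],[0,0,0]],"yaw":[0,0,0,0,0]}' 0
python3 - <<'E'
from h import *
c=bot.capture('wrist'); import pickle; pickle.dump(c,open('w2.pkl','wb'))
im=c['color'][:,:,::-1]; cv2.imwrite('pics/w2.png',im)
cv2.imwrite('pics/w2z.png',cv2.resize(im[20:270,150:310],None,fx=3.2,fy=2.4*1,interpolation=cv2.INTER_CUBIC)) if 0 else cv2.imwrite('pics/w2z.png',cv2.resize(im[30:130,150:290],None,fx=5,fy=5,interpolation=cv2.INTER_CUBIC))
cv2.imwrite('pics/w2y.png',cv2.resize(im[130:250,150:290],None,fx=5,fy=5,interpolation=cv2.INTER_CUBIC))
E
```

```text
time_s: 1.28
position: [0.625, -0.0892, 0.2066]
tcp_rot: [[0.0, 1.0, 0.002], [-0.0, 0.002, -1.0], [-1.0, 0.0, 0.0]]
force: [0.6, -0.7, 0.5]
opening: 0.055
```

View pics/w2z.png

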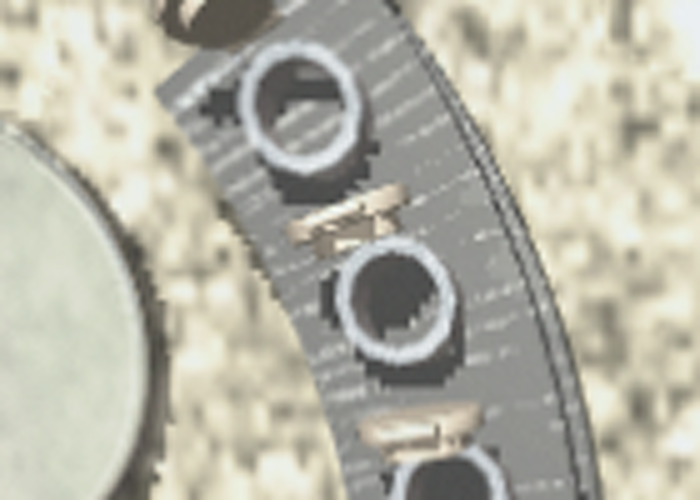

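View pics/w2y.png

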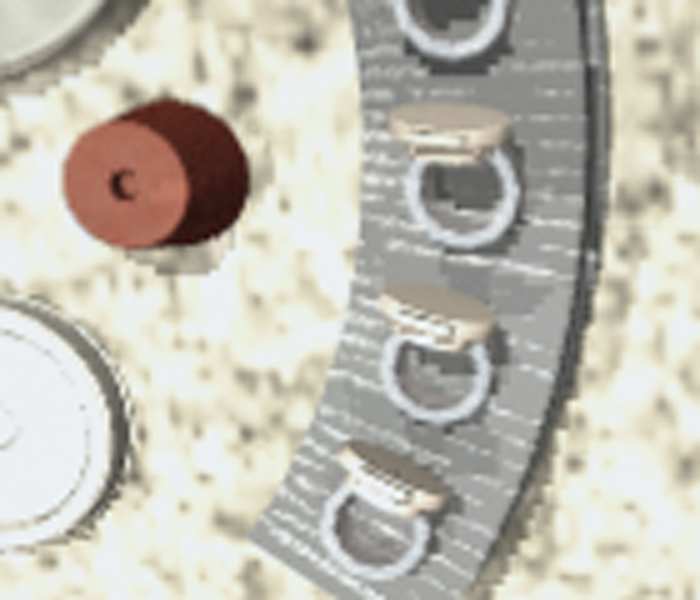

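```bash
cat > fit.py <<'E'
from h import *; import pickle
from scipy.spatial.transform import Rotation
c=pickle.load(open('w2.pkl','rb'))
px=np.array([(301,108),(396,300),(450,494),(462,840-150),(436,865),(375,1028)],float)
px=np.array([(301,108),(396,300),(450,495),(462,690),(436,865),(375,1028)],float)/5+[150-.4,30-.4]
W=np.array([onz(c,p,.050) for p in px])
a=2*np.arcsin(17/160); th=a*(2.5-np.arange(6))
M=np.c_[.16*np.cos(th)-.16,.16*np.sin(th)]
print(W[:,:2].round(4)); print('gaps',np.linalg.norm(np.diff(W,axis=0),axis=1).round(4))
A=M-M.mean(0);B=W[:,:2]-W[:,:2].mean(0)
yaw=np.arctan2((A[:,0]*B[:,1]-A[:,1]*B[:,0]).sum(),(A*B).sum())
R=np.array([[np.cos(yaw),-np.sin(yaw)],[np.sin(yaw),np.cos(yaw)]])
t=W[:,:2].mean(0)-R@M.mean(0)
T=M@R.T+t; print('yaw',np.degrees(yaw),'t',t,'res',((W[:,:2]-T)*1e3).round(1).tolist()); print(T.round(4))
ctr=t+R@[-.16,0]; print('ctr',ctr, 'tangent yaw',np.degrees(th+yaw))
np.savez('fit.npz',T=T,ctr=ctr,ang=th+yaw,W=W)
E
python3 fit.py
python3 - <<'E'
from h import *
for n in('scene','side'):
    c=bot.capture(n);im=c['color'][:,:,::-1].copy()
    z=np.load('fit.npz')
    if n=='scene': x0,y0=230,180
    else: x0,y0=250,210
    im=cv2.resize(im[y0:y0+120,x0:x0+150],None,fx=5,fy=5,interpolation=cv2.INTER_CUBIC)
    for p in z['T']:
        u=proj(c,[*p,.05]); cv2.circle(im,tuple(int(v) for v in (u-[x0,y0]+.4)*5),4,(0,0,255),-1)
    cv2.imwrite(f'pics/{n}1.png',im)
E
```

```text
[[ 0.5336  0.0548]
 [ 0.5478  0.0242]
 [ 0.5554 -0.0083]
 [ 0.5557 -0.0427]
 [ 0.5489 -0.0752]
 [ 0.5352 -0.1072]]
gaps [0.0337 0.0334 0.0344 0.0332 0.0348]
yaw 0.6162149496498558 t [ 0.55646511 -0.02563607] res [[0.1, -0.6], [-0.0, -0.3], [0.0, 0.3], [-0.1, -0.0], [0.0, 0.7], [-0.0, -0.1]]
[[ 0.5335  0.0553]
 [ 0.5478  0.0245]
 [ 0.5554 -0.0086]
 [ 0.5557 -0.0426]
 [ 0.5489 -0.076 ]
 [ 0.5352 -0.1071]]
ctr [ 0.39647437 -0.02735684] tangent yaw [ 31.11216086  18.91378249   6.71540413  -5.48297423 -17.68135259
 -29.87973096]
```

View pics/scene1.png

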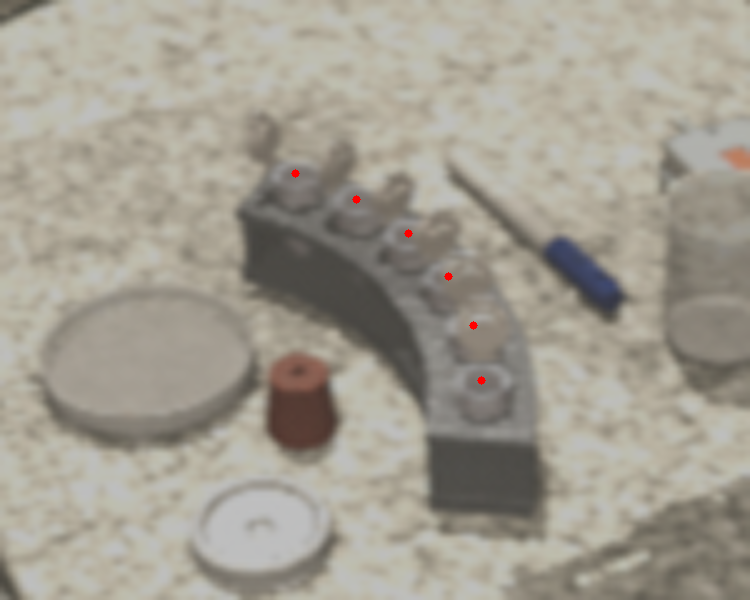

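View pics/side1.png

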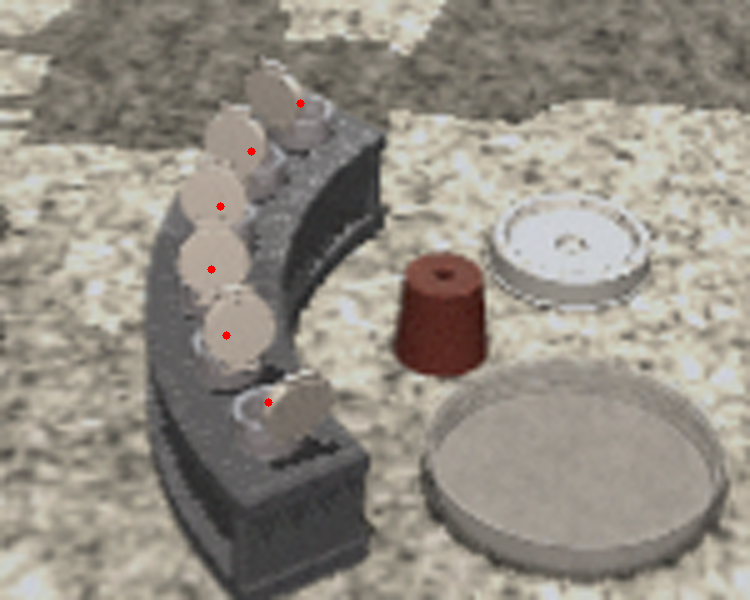

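```bash
python3 -m inch '{"dp":[[0,-11.6,-17.7],[0,-11.6,-17.7],[0,-11.6,-17.7],[0,-11.6,-17.7],[0,-11.6,-17.7],[0,-11.6,-17.7],[0,-11.6,-17.7],[0,-11.6,-17.7],[0,-11.6,-17.7],[0,-11.6,-17.7],[0,0,0],[0,0,0],[0,0,0],[0,0,0],[0,0,0],[0,0,0],[0,0,0],[0,0,0],[0,0,0],[0,0,0]],"yaw":[0,0,0,0,0,0,0,0,0,0,-6.5,-6.5,-6.5,-6.5,-6.5,-6.5,-6.4,0,0,0]}' 0
python3 - <<'E'
from h import *
for i in range(5):
    s=bot.read_state(); print(s['time_s'],s['position'].round(4),s['force'].round(1),round(s['opening'],3)); c=bot.capture('wrist')
print(s['tcp_rot'].round(4)); cv2.imwrite('pics/w3.png',c['color'][:,:,::-1])
E
```

```text
time_s: 3.1
position: [0.5091, 0.0868, 0.2066]
tcp_rot: [[0.0, 0.704, 0.71], [0.0, 0.71, -0.704], [-1.0, 0.0, 0.0]]
force: [-0.3, -0.3, -0.6]
opening: 0.006
3.1 [0.5091 0.0868 0.2066] [-0.3 -0.3 -0.6] 0.006
3.15 [0.5091 0.0868 0.2066] [ 0.1 -0.5  0.5] 0.003
3.2 [0.5091 0.0869 0.2066] [-0.2  0.5 -0.3] 0.008
3.25 [0.509  0.0869 0.2066] [-0.  -1.2  0. ] 0.009
3.3 [0.509  0.087  0.2066] [ 0.3  0.4 -0.7] 0.007
[[ 0.      0.7029  0.7113]
 [ 0.      0.7113 -0.7029]
 [-1.      0.      0.    ]]
```

View pics/w3.png

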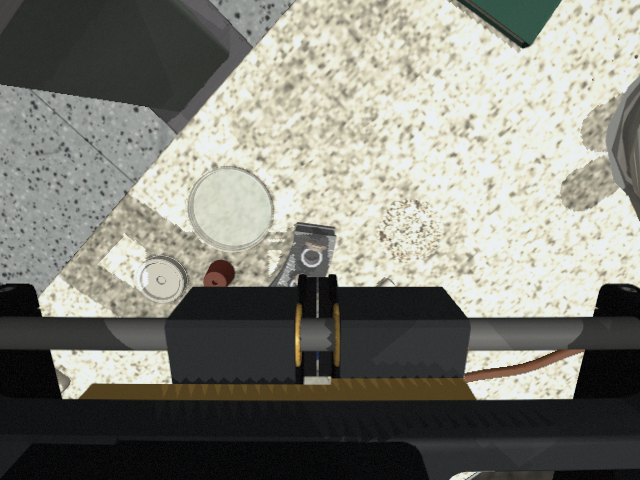

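```bash
python3 -m inch '{"dp":[[16.8,0,0],[16.8,0,0],[16.8,0,0],[16.8,0,0],[16.8,0,0],[16.8,0,0],[16.8,0,0],[16.8,0,0],[0,0,0],[0,0,0],[0,0,0]],"yaw":[0,0,0,0,0,0,0,0,0,0,0]}' 0
python3 - <<'E'
from h import *
s=bot.read_state(); print(s['position'].round(4),s['force'].round(1))
z=np.load('fit.npz');d=s['position'][:2]-z['ctr'];print(np.linalg.norm(d),np.degrees(np.arctan2(d[1],d[0])))
for n in('scene','side'):
    c=bot.capture(n);im=c['color'][:,:,::-1].copy()
    x0,y0=(230,160) if n=='scene' else (250,210)
    im=cv2.resize(im[y0:y0+120,x0:x0+150],None,fx=5,fy=5,interpolation=cv2.INTER_CUBIC)
    cv2.imwrite(f'pics/{n}2.png',im)
E
```

```text
time_s: 4.27
position: [0.5096, 0.087, 0.0727]
tcp_rot: [[0.001, 0.702, 0.712], [-0.0, 0.712, -0.702], [-1.0, 0.001, 0.001]]
force: [1.0, -0.8, -0.5]
opening: 0.003
[0.5096 0.087  0.0727] [ 1.  -0.8 -0.5]
0.16085901915175918 45.324186769020926
```

View pics/scene2.png

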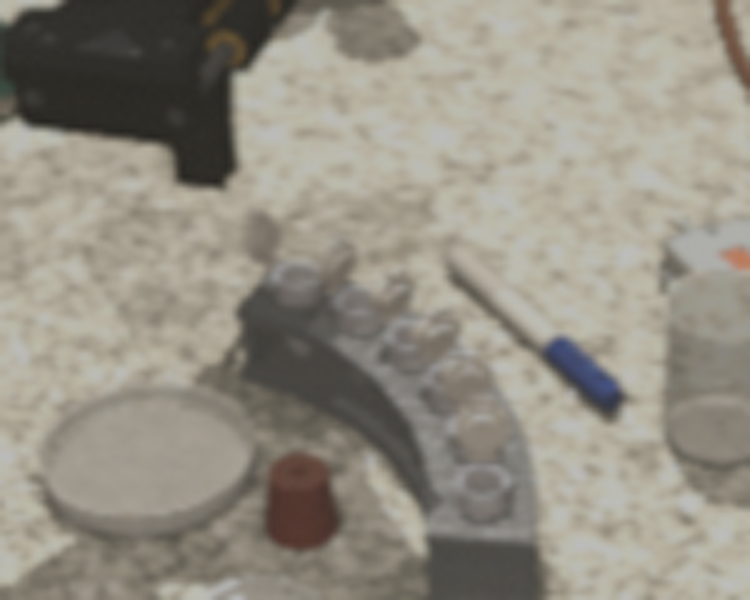

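View pics/side2.png

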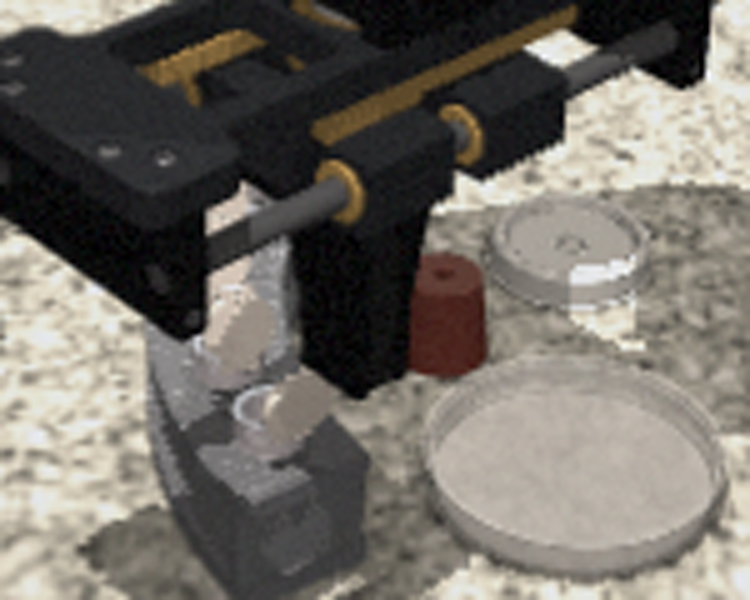

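```bash
python3 -m inch '{"dp":[[0.3,0,2.1],[0.3,0,2.1],[0.3,0,2.1],[0.3,0,2.1],[0,0,2.1],[0,0,2.1],[0,0,2.1],[0,0,2.1],[0,0,2.1]],"yaw":[0.76,0.76,0.76,0.76,0.76,0.76,0.76,0.76,0.76]}'
cat > st.py <<'E'
from h import *
s=bot.read_state(); z=np.load('fit.npz');d=s['position'][:2]-z['ctr'];a=np.degrees(np.arctan2(d[1],d[0]))
R=s['tcp_rot'];print('r %.1f phi %.2f head %.2f tip z %.1f  s rel tubes'%(1e3*np.linalg.norm(d),a,np.degrees(np.arctan2(R[0,2],-R[1,2])),1e3*s['position'][2]-11),((z['ang']-0+0)*0 if 0 else ((np.degrees(1)*0+np.degrees(z['ang'])-a)/180*np.pi*160)).round(1),'F',s['force'].round(1),'t',s['time_s'])
for n in('scene','side'):
    c=bot.capture(n);im=c['color'][:,:,::-1].copy()
    x0,y0=(230,160) if n=='scene' else (250,210)
    im=cv2.resize(im[y0:y0+120,x0:x0+150],None,fx=4,fy=4,interpolation=cv2.INTER_CUBIC)
    if n=='scene': a0=im
cv2.imwrite('pics/cur.png',np.hstack([a0[:,:400],im[:,:400]]))
E
python3 st.py
```

```text
time_s: 5.12
position: [0.5218, 0.0729, 0.0709]
tcp_rot: [[-0.0, 0.783, 0.622], [0.0, 0.622, -0.783], [-1.0, -0.0, -0.0]]
force: [0.7, 0.3, -0.1]
opening: 0.008
r 160.5 phi 38.66 head 38.49 tip z 59.9  s rel tubes [ -21.1  -55.1  -89.2 -123.3 -157.3 -191.4] F [ 0.7  0.3 -0.1] t 5.1167
```

View pics/cur.png

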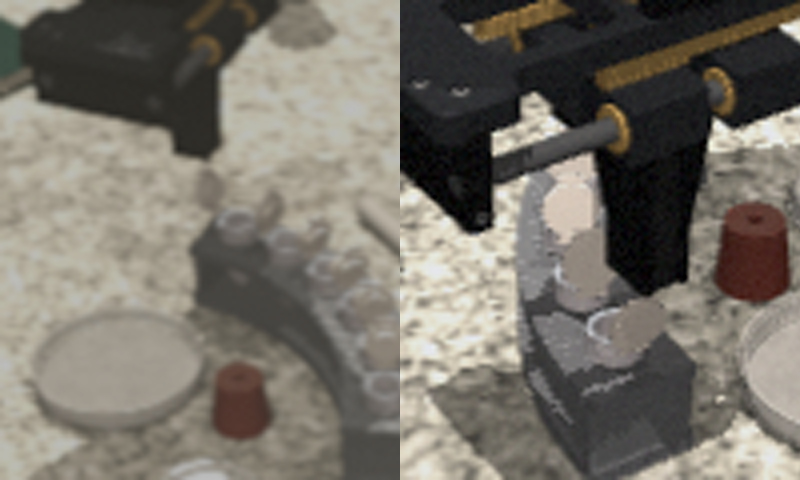

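Run:
```python
from h import *
s=bot.read_state();R=s['tcp_rot'];p=s['position'];z=np.load('fit.npz')
h=z['ctr']+.16*np.array([np.cos(z['ang'][0]+13/160),np.sin(z['ang'][0]+13/160)])
for n in('scene','side'):
    c=bot.capture(n);x0,y0=(230,160) if n=='scene' else (250,210)
    off=np.array([0 if n=='scene' else 400,0])
    f=lambda X:((proj(c,X)-[x0,y0]+.4)*4+off).round(0)
    print(n,'tip corners',[f(p+R@np.array([.011,a,b])).tolist() for a in(-.015,.015) for b in(-.0095,.0095)],'hinge',f([*h,.0505]),'lidtop',f([*h,.077]))
```

```text
scene tip corners [[173.0, 204.0], [205.0, 212.0], [199.0, 176.0], [230.0, 183.0]] hinge [216. 212.] lidtop [212. 170.]
side tip corners [[696.0, 331.0], [664.0, 303.0], [623.0, 362.0], [592.0, 333.0]] hinge [633. 341.] lidtop [634. 279.]
```

Run:
```python
from h import *
s=bot.read_state();R=s['tcp_rot'];p=s['position']
o=[]
for n in('scene','side'):
    c=bot.capture(n);x0,y0=(260,165) if n=='scene' else (285,235)
    im=cv2.resize(c['color'][y0:y0+60,x0:x0+50,::-1],None,fx=8,fy=8,interpolation=cv2.INTER_CUBIC)
    im=np.clip(im.astype(float)*(1.6),0,255).astype(np.uint8)
    for a in(-.015,.015):
      for b in(-.0095,.0095):
        for e,col in((.011,(0,0,255)),(0,(0,255,0))):
          cv2.circle(im,tuple(int(v) for v in (proj(c,p+R@np.array([e,a,b]))-[x0,y0]+.45)*8),3,col,-1)
    o.append(im)
cv2.imwrite('pics/tip1.png',np.hstack(o))
```

```text
(no output)
```

View pics/tip1.png

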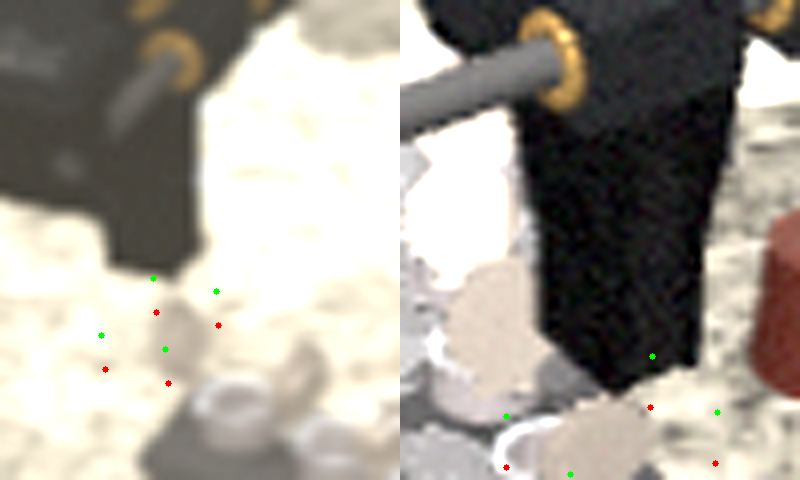

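```bash
python3 - <<'E'
from h import *
for n in('scene','side'):
    c=bot.capture(n)
    print(n)
    for z in(.1946,.2056,.2246):
      print(z,[proj(c,[.6243+dx,dy,z]).round(0).tolist() for dx in(-.0585,-.0435,.0435,.0585) for dy in(-.0095,.0095)])
E
python3 - <<'E'
import cv2,numpy as np
a=cv2.imread('pics/scene0.png')[60:170,270:410];b=cv2.imread('pics/side0.png')[60:180,140:330]
b=cv2.resize(b,None,fx=2.5,fy=2.5);a=cv2.resize(a,None,fx=2.2,fy=2.2)
h=max(a.shape[0],b.shape[0]);o=np.zeros((h,a.shape[1]+b.shape[1],3),np.uint8);o[:a.shape[0],:a.shape[1]]=a;o[:b.shape[0],a.shape[1]:]=b
cv2.imwrite('pics/start.png',np.clip(o*1.5,0,255).astype(np.uint8));print(a.shape,b.shape)
E
```

```text
scene
0.1946 [[314.0, 163.0], [309.0, 159.0], [321.0, 161.0], [316.0, 157.0], [360.0, 150.0], [355.0, 147.0], [366.0, 148.0], [361.0, 145.0]]
0.2056 [[314.0, 158.0], [309.0, 154.0], [321.0, 156.0], [316.0, 152.0], [360.0, 145.0], [355.0, 141.0], [366.0, 143.0], [361.0, 140.0]]
0.2246 [[313.0, 148.0], [309.0, 144.0], [321.0, 146.0], [316.0, 143.0], [360.0, 136.0], [355.0, 132.0], [367.0, 134.0], [361.0, 131.0]]
side
0.1946 [[284.0, 175.0], [282.0, 181.0], [273.0, 175.0], [271.0, 181.0], [210.0, 172.0], [206.0, 178.0], [199.0, 172.0], [195.0, 178.0]]
0.2056 [[283.0, 168.0], [282.0, 173.0], [272.0, 167.0], [271.0, 173.0], [209.0, 165.0], [205.0, 171.0], [198.0, 165.0], [194.0, 170.0]]
0.2246 [[283.0, 154.0], [282.0, 160.0], [272.0, 154.0], [270.0, 160.0], [208.0, 152.0], [204.0, 157.0], [197.0, 152.0], [193.0, 157.0]]
(242, 308, 3) (300, 475, 3)
```

View pics/start.png

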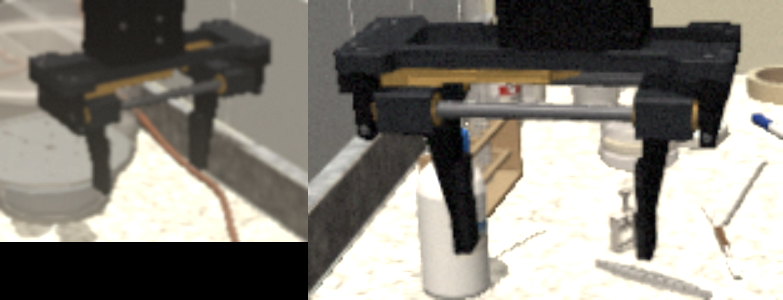

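The visible fingertips sit ~28 mm higher than the stated tip offset would put them; I'll advance in small steps and let lid motion and force show which is true.

```bash
python3 -m inch '{"dp":[[0,0,2.1],[0,0,2.1],[0,0,0]],"yaw":[0.76,0.76,0]}'
cat > v.py <<'E'
from h import *
import sys
s=bot.read_state(); z=np.load('fit.npz');d=s['position'][:2]-z['ctr'];a=np.degrees(np.arctan2(d[1],d[0]))
R=s['tcp_rot'];print('r %.1f phi %.2f head %.2f TCP z %.1f'%(1e3*np.linalg.norm(d),a,np.degrees(np.arctan2(R[0,2],-R[1,2])),1e3*s['position'][2]),'s',((np.degrees(z['ang'])-a)/180*np.pi*160).round(1),'F',s['force'].round(1),'t',s['time_s'])
o=[]
k=int(sys.argv[2]) if len(sys.argv)>2 else 0
for n in('scene','side'):
    c=bot.capture(n);u=proj(c,[*z['T'][k],.06]); x0,y0=(u-[30,35]).astype(int)
    im=cv2.resize(c['color'][y0:y0+70,x0:x0+60,::-1],None,fx=6.6,fy=6.6,interpolation=cv2.INTER_CUBIC)
    o.append(np.clip(im.astype(float)*(1.5 if n=='scene' else 1.1),0,255).astype(np.uint8))
cv2.imwrite(f'pics/{sys.argv[1]}.png',np.hstack(o))
E
python3 v.py a1
```

```text
time_s: 5.77
position: [0.5249, 0.0695, 0.071]
tcp_rot: [[0.001, 0.799, 0.602], [-0.0, 0.602, -0.799], [-1.0, 0.001, 0.001]]
force: [-0.5, -0.8, 0.0]
opening: 0.007
r 160.8 phi 37.02 head 36.98 TCP z 71.0 s [ -16.5  -50.6  -84.6 -118.7 -152.7 -186.8] F [-0.5 -0.8  0. ] t 5.7667
```

View pics/a1.png

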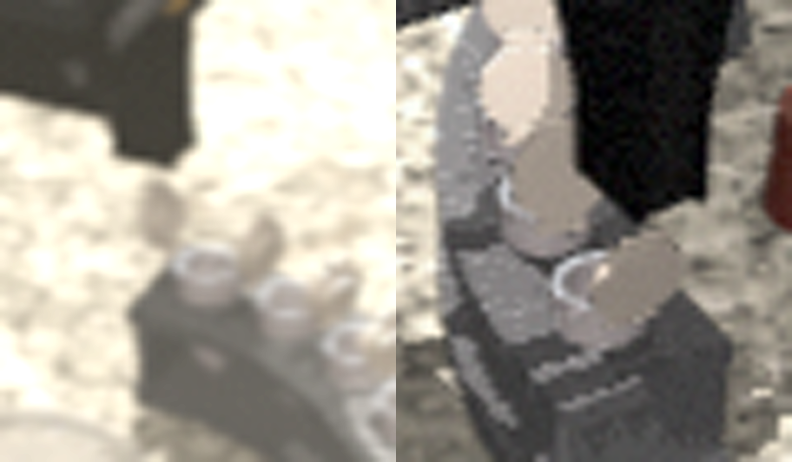

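Run:
```python
from h import *
z=np.load('fit.npz');s=bot.read_state();p=s['position'];R=s['tcp_rot']
C={};O={}
for n in('scene','side'):
    c=bot.capture(n);C[n]=c;O[n]=(proj(c,[*z['T'][0],.06])-[30,35]).astype(int)
def px(n,u,v): return O[n]+(np.array([u-(396 if n=='side' else 0),v])+.5)/6.6-.5
for nm,a,b in(('B',(192,140),(577,172)),('C',(113,150),(703,198))):
    o1,d1=ray(C['scene'],px('scene',*a));o2,d2=ray(C['side'],px('side',*b))
    d1/=np.linalg.norm(d1);d2/=np.linalg.norm(d2)
    t=np.linalg.lstsq(np.c_[d1,-d2],o2-o1,rcond=None)[0];X=o1+d1*t[0];Y=o2+d2*t[1]
    print(nm,((X+Y)/2).round(4),'gap',np.linalg.norm(X-Y).round(4),'in tool mm',(R.T@((X+Y)/2-p)*1e3).round(1))
```

```text
B [0.5375 0.0696 0.0873] gap 0.0015 in tool mm [-16.3  10.4   7.9]
C [0.5122 0.0766 0.0876] gap 0.0026 in tool mm [-16.6  -5.6 -12.9]
```

The tip triangulates to 16.5 mm behind the TCP (z 87 mm, above the lids), and lid 1 is unmoved with no force. So I back off along the arc and go lower by that difference.

```bash
python3 -m inch '{"dp":[[0,0,-4.2],[0,0,-4.2],[0,0,-4.2],[0,0,-4.2],[0,0,-4.2],[0,0,-4.2],[0,0,0],[5,0,0],[5,0,0],[5,0,0],[5,0,0],[5,0,0],[0,0,0],[0,0,0]],"yaw":[-1.52,-1.52,-1.52,-1.52,-1.52,-1.52,0,0,0,0,0,0,0,0]}'
python3 v.py a2
```

```text
time_s: 7.13
position: [0.5075, 0.0887, 0.0454]
tcp_rot: [[-0.001, 0.693, 0.721], [0.0, 0.721, -0.693], [-1.0, -0.001, -0.001]]
force: [0.2, 0.1, -0.1]
opening: 0.002
r 160.7 phi 46.26 head 46.15 TCP z 45.4 s [ -42.3  -76.4 -110.4 -144.5 -178.6 -212.6] F [ 0.2  0.1 -0.1] t 7.1333
```

View pics/a2.png

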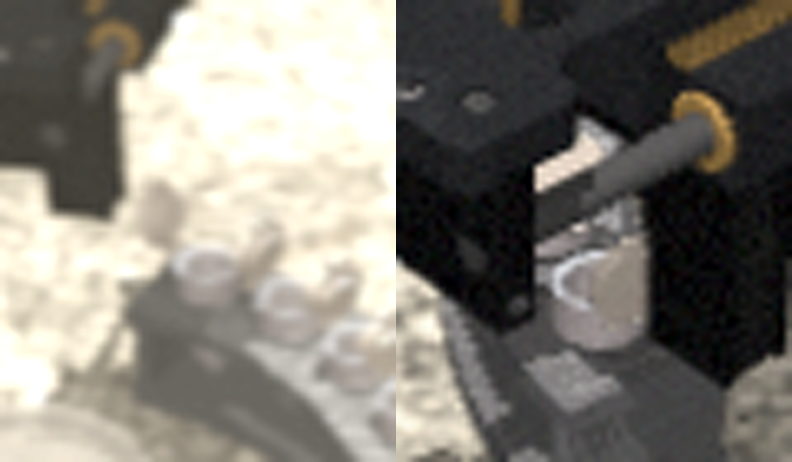

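Run:
```python
from h import *
z=np.load('fit.npz');s=bot.read_state();p=s['position'];R=s['tcp_rot']
C={};O={}
for n in('scene','side'):
    c=bot.capture(n);C[n]=c;O[n]=(proj(c,[*z['T'][0],.06])-[30,35]).astype(int)
def px(n,u,v): return O[n]+(np.array([u-(396 if n=='side' else 0),v])+.5)/6.6-.5
for nm,a,b in(('B',(122,192),(650,330)),('C',(50,208),(785,360))):
    o1,d1=ray(C['scene'],px('scene',*a));o2,d2=ray(C['side'],px('side',*b))
    d1/=np.linalg.norm(d1);d2/=np.linalg.norm(d2)
    t=np.linalg.lstsq(np.c_[d1,-d2],o2-o1,rcond=None)[0];X=o1+d1*t[0];Y=o2+d2*t[1]
    print(nm,((X+Y)/2).round(4),'gap',np.linalg.norm(X-Y).round(4),'in tool mm',(R.T@((X+Y)/2-p)*1e3).round(1))
# project B-line candidates
o=[]
for n in('scene','side'):
    c=C[n];x0,y0=(proj(c,p)-[35,40]).astype(int)
    im=cv2.resize(c['color'][y0:y0+70,x0:x0+60,::-1],None,fx=6.6,fy=6.6,interpolation=cv2.INTER_CUBIC)
    im=np.clip(im.astype(float)*1.5,0,255).astype(np.uint8)
    for a in(-8,10):
      for b in(-13,8):
        cv2.circle(im,tuple(int(v) for v in (proj(c,p+R@np.array([-16.5,a,b])/1e3)-[x0,y0]+.45)*6.6),3,(0,0,255),-1)
    o.append(im)
cv2.imwrite('pics/tip2.png',np.hstack(o))
```

```text
B [0.5203 0.089  0.0626] gap 0.0005 in tool mm [-16.7   8.7   8.7]
C [0.4946 0.0939 0.0612] gap 0.0031 in tool mm [-15.3  -5.5 -13.2]
```

View pics/tip2.png

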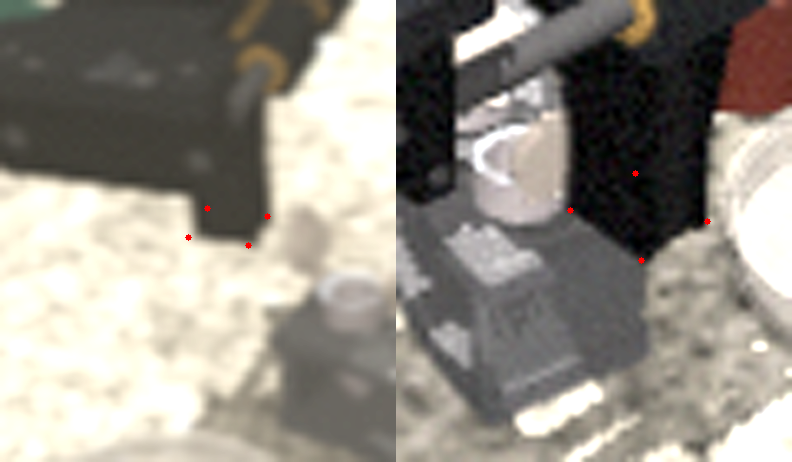

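```bash
python3 -m inch '{"dp":[[0.3,-0.5,2.1],[0.3,-0.5,2.1],[0.3,-0.5,2.1],[0.3,0,2.1],[0.3,0,2.1],[0,0,2.1],[0,0,2.1],[0,0,2.1],[0,0,2.1],[0,0,2.1]],"yaw":[0.76,0.76,0.76,0.76,0.76,0.76,0.76,0.76,0.76,0.76]}'
python3 v.py a3
```

```text
time_s: 8.17
position: [0.5207, 0.0722, 0.0444]
tcp_rot: [[-0.001, 0.783, 0.622], [0.0, 0.622, -0.783], [-1.0, -0.001, -0.001]]
force: [-0.9, 1.0, 1.1]
opening: 0.006
r 159.2 phi 38.73 head 38.48 TCP z 44.4 s [ -21.3  -55.3  -89.4 -123.5 -157.5 -191.6] F [-0.9  1.   1.1] t 8.1667
```

View pics/a3.png

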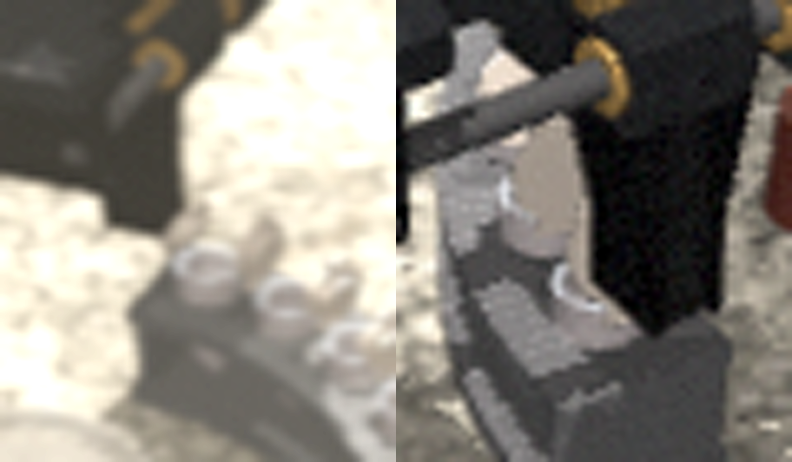

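```bash
python3 -m inch '{"dp":[[0.5,0,2.1],[0.7,0,2.1],[0.7,0,2.1],[0.7,0,2.1],[0.7,0,2.1]],"yaw":[0.76,0.76,0.76,0.76,0.76]}'
python3 v.py a4
```

```text
time_s: 8.68
position: [0.5279, 0.0637, 0.0411]
tcp_rot: [[0.001, 0.822, 0.569], [-0.0, 0.569, -0.822], [-1.0, 0.001, 0.001]]
force: [-0.0, 0.3, 1.2]
opening: 0.002
r 159.9 phi 34.73 head 34.69 TCP z 41.1 s [ -10.1  -44.2  -78.2 -112.3 -146.4 -180.4] F [-0.   0.3  1.2] t 8.6833
```

View pics/a4.png

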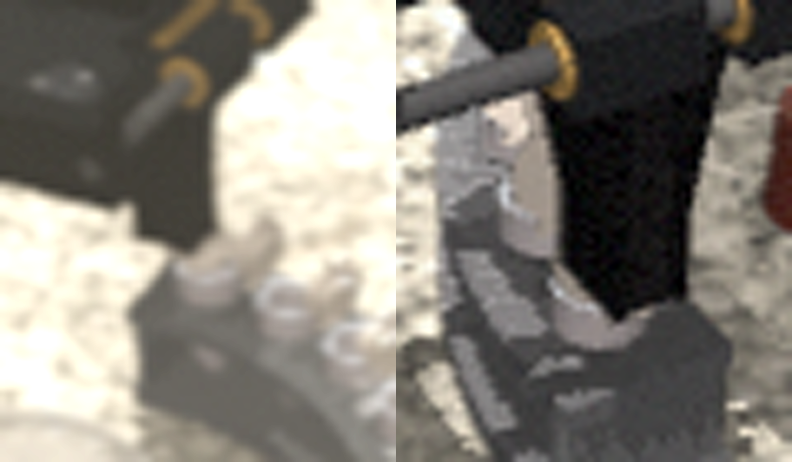

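Lid 1 is folding down over its tube. Continuing to press it flat.

```bash
python3 -m inch '{"dp":[[0.7,0,2.1],[0.7,0,2.1],[0.7,0,2.1],[0.7,0,2.1],[0.5,0,2.1]],"yaw":[0.76,0.76,0.76,0.76,0.76]}'
python3 v.py a5; python3 -m inch '{"dp":[[0.5,0,0],[0,0,0]],"yaw":[0,0]}'
```

```text
time_s: 9.2
position: [0.5331, 0.0552, 0.0378]
tcp_rot: [[-0.0, 0.858, 0.513], [0.0, 0.513, -0.858], [-1.0, -0.0, -0.0]]
force: [-1.6, 4.5, 8.1]
opening: 0.003
r 159.6 phi 31.13 head 30.86 TCP z 37.8 s [  -0.   -34.1  -68.2 -102.2 -136.3 -170.4] F [-1.6  4.5  8.1] t 9.2
time_s: 9.47
position: [0.5332, 0.0551, 0.0379]
tcp_rot: [[0.0, 0.857, 0.515], [-0.0, 0.515, -0.857], [-1.0, 0.0, 0.0]]
force: [-0.6, -0.1, 5.5]
opening: 0.007
```

View pics/a5.png

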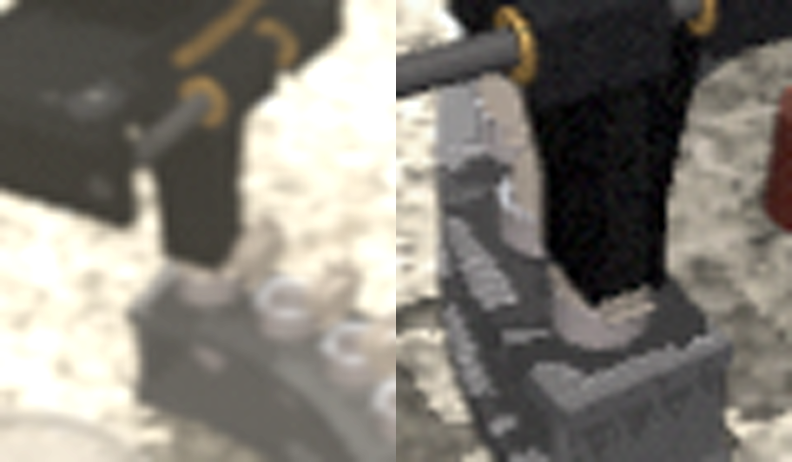

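```bash
python3 -m inch '{"dp":[[-1.6,0,2.13],[-1.6,0,2.13],[-1.6,0,2.13],[-1.6,0,2.13],[0,0,2.13],[0,0,2.13],[0,0,2.13],[0.75,0,2.13],[0.75,0,2.13]],"yaw":[0.76,0.76,0.76,0.76,0.76,0.77,0.76,0.76,0.76]}'
python3 v.py b1 1
```

```text
time_s: 10.22
position: [0.5421, 0.0381, 0.0421]
tcp_rot: [[-0.0, 0.913, 0.407], [0.0, 0.407, -0.913], [-1.0, -0.0, -0.0]]
force: [-0.7, 0.2, 0.9]
opening: 0.003
r 159.6 phi 24.19 head 24.03 TCP z 42.1 s [  19.3  -14.7  -48.8  -82.9 -116.9 -151. ] F [-0.7  0.2  0.9] t 10.2167
```

View pics/b1.png

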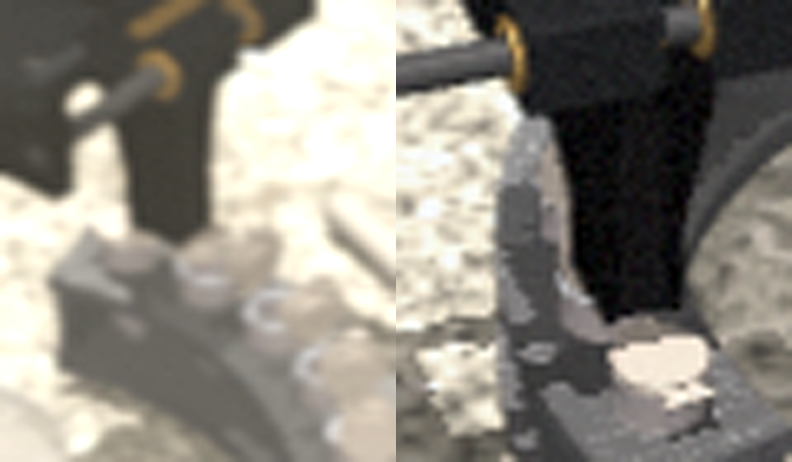

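```bash
python3 -m inch '{"dp":[[0.7,0,2.13],[0.7,0,2.13],[0.7,0,2.13],[0.7,0,2.13],[0.7,0,2.13],[0.6,0,2.13],[0.1,0,2.13]],"yaw":[0.76,0.76,0.76,0.76,0.76,0.77,0.76]}'
python3 v.py b2 1
```

```text
time_s: 10.9
position: [0.5477, 0.0242, 0.0379]
tcp_rot: [[-0.0, 0.947, 0.321], [0.0, 0.321, -0.947], [-1.0, -0.0, -0.0]]
force: [-0.4, 0.6, 1.0]
opening: 0.004
r 159.8 phi 18.82 head 18.69 TCP z 37.9 s [  34.3    0.3  -33.8  -67.9 -101.9 -136. ] F [-0.4  0.6  1. ] t 10.9
```

View pics/b2.png

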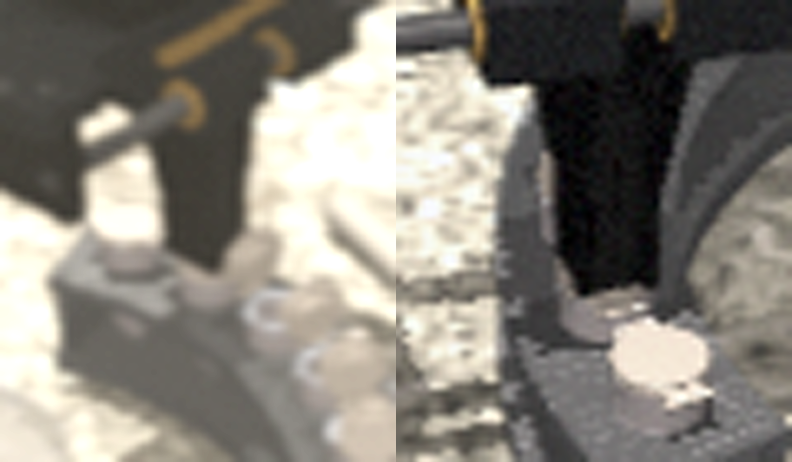

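```bash
python3 -m inch '{"dp":[[0.4,0,0.5],[0,0,0.5]],"yaw":[0,0]}'
```

```text
time_s: 11.17
position: [0.5479, 0.0238, 0.0379]
tcp_rot: [[0.0, 0.947, 0.322], [0.001, 0.322, -0.947], [-1.0, 0.0, -0.0]]
force: [-0.4, 2.4, 3.5]
opening: 0.003
```

```bash
python3 -m inch '{"dp":[[-1.6,0,2.06],[-1.6,0,2.06],[-1.6,0,2.06],[-1.6,0,2.06],[0,0,2.06],[0,0,2.06],[0,0,2.06],[0.8,0,2.06],[0.8,0,2.06],[0.8,0,2.06],[0.8,0,2.06],[0.8,0,2.06],[0.8,0,2.06],[0.8,0,2.06],[0.7,0,2.06],[0,0,2.06]],"yaw":[0.76,0.76,0.76,0.76,0.76,0.77,0.76,0.76,0.76,0.76,0.76,0.76,0.77,0.76,0.76,0.76]}'
python3 v.py c1 2
```

```text
time_s: 12.5
position: [0.5554, -0.0084, 0.0379]
tcp_rot: [[0.0, 0.994, 0.113], [0.001, 0.113, -0.994], [-1.0, 0.0, -0.001]]
force: [-0.0, 1.3, 1.8]
opening: 0.002
r 160.1 phi 6.81 head 6.50 TCP z 37.9 s [  67.9   33.8   -0.3  -34.3  -68.4 -102.5] F [-0.   1.3  1.8] t 12.5
```

View pics/c1.png

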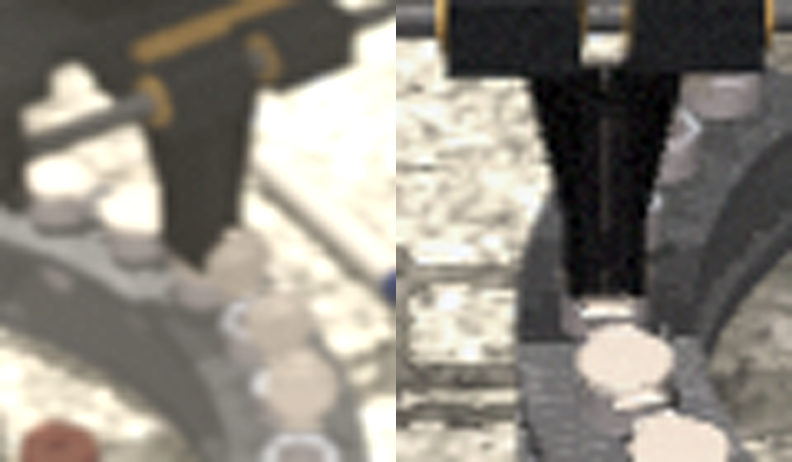

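```bash
python3 -m inch '{"dp":[[0.2,0,0.5],[0,0,0.5],[-1.6,0,2.09],[-1.6,0,2.09],[-1.6,0,2.09],[-1.6,0,2.09],[0,0,2.09],[0,0,2.09],[0,0,2.09],[0.8,0,2.09],[0.8,0,2.09],[0.8,0,2.09],[0.8,0,2.09],[0.8,0,2.09],[0.8,0,2.09],[0.8,0,2.09],[0.7,0,2.09],[0,0,2.09]],"yaw":[0,0,0.76,0.76,0.76,0.76,0.76,0.77,0.76,0.76,0.76,0.76,0.76,0.76,0.77,0.76,0.76,0.76]}'
python3 v.py d1 3
```

```text
time_s: 14.1
position: [0.5562, -0.0427, 0.0379]
tcp_rot: [[0.001, 0.995, -0.099], [0.001, -0.099, -0.995], [-1.0, 0.0, -0.001]]
force: [-0.5, 1.6, 2.7]
opening: 0.002
r 160.5 phi -5.47 head -5.68 TCP z 37.9 s [102.2  68.1  34.   -0.  -34.1 -68.2] F [-0.5  1.6  2.7] t 14.1
```

View pics/d1.png

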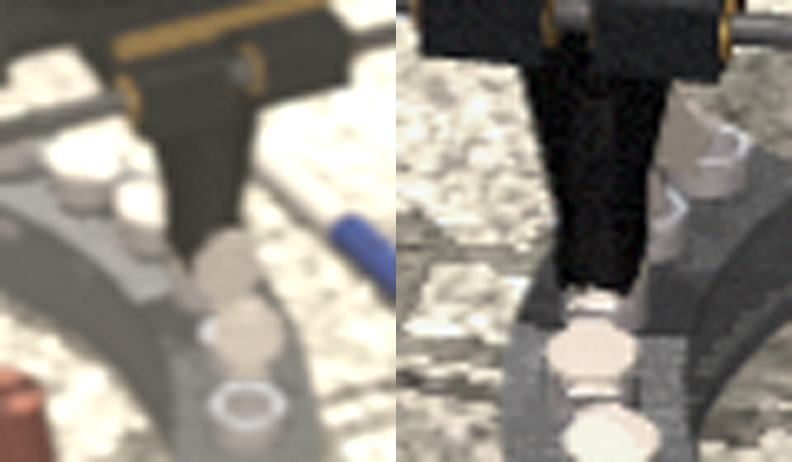

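```bash
python3 -m inch '{"dp":[[0.1,0,0.5],[0,0,0.5],[-1.6,0,2.07],[-1.6,-0.3,2.07],[-1.6,-0.3,2.07],[-1.6,-0.3,2.07],[0,-0.3,2.07],[0,0,2.07],[0,0,2.07],[0.8,0,2.07],[0.8,0,2.07],[0.8,0,2.07],[0.8,0,2.07],[0.8,0,2.07],[0.8,0,2.07],[0.8,0,2.07],[0.7,0,2.07],[0,0,2.07]],"yaw":[0,0,0.76,0.76,0.76,0.76,0.76,0.77,0.76,0.76,0.76,0.76,0.76,0.76,0.77,0.76,0.76,0.76]}'
python3 v.py e1 4
```

```text
time_s: 15.7
position: [0.5485, -0.076, 0.0379]
tcp_rot: [[0.001, 0.952, -0.307], [0.0, -0.307, -0.952], [-1.0, 0.001, -0.001]]
force: [-0.1, 2.0, 2.3]
opening: 0.006
r 159.7 phi -17.74 head -17.86 TCP z 37.9 s [136.4 102.4  68.3  34.2   0.2 -33.9] F [-0.1  2.   2.3] t 15.7
```

View pics/e1.png

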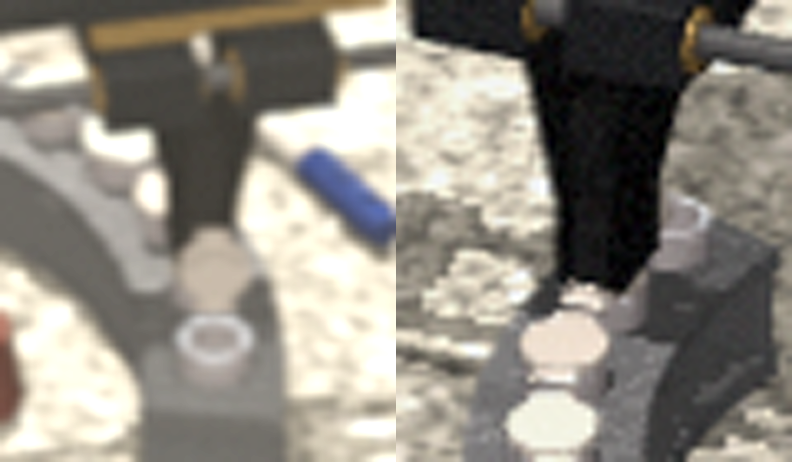

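```bash
python3 -m inch '{"dp":[[0.1,0,0.5],[0,0,0.5],[-1.6,0,2.07],[-1.6,0,2.07],[-1.6,0,2.07],[-1.6,0,2.07],[0,0,2.07],[0,0,2.07],[0,0,2.07],[0.8,0,2.07],[0.8,0,2.07],[0.8,0,2.07],[0.8,0,2.07],[0.8,0,2.07],[0.8,0,2.07],[0.8,0,2.07],[0.7,0,2.07],[0,0,2.07]],"yaw":[0,0,0.76,0.76,0.76,0.76,0.76,0.77,0.76,0.76,0.76,0.76,0.76,0.76,0.77,0.76,0.76,0.76]}'
python3 -m inch '{"dp":[[0.2,0,0.5],[0,0,0.5]],"yaw":[0,0]}'
python3 v.py f1 5
```

```text
time_s: 17.3
position: [0.5352, -0.1074, 0.0379]
tcp_rot: [[0.001, 0.866, -0.501], [0.0, -0.501, -0.866], [-1.0, 0.001, -0.001]]
force: [0.3, 1.4, 3.0]
opening: 0.002
time_s: 17.47
position: [0.5348, -0.1082, 0.0379]
tcp_rot: [[0.001, 0.866, -0.5], [0.0, -0.5, -0.866], [-1.0, 0.001, -0.001]]
force: [1.4, 3.5, 4.9]
opening: 0.005
r 160.2 phi -30.31 head -29.98 TCP z 37.9 s [171.5 137.5 103.4  69.3  35.3   1.2] F [1.4 3.5 4.9] t 17.4667
```

View pics/f1.png

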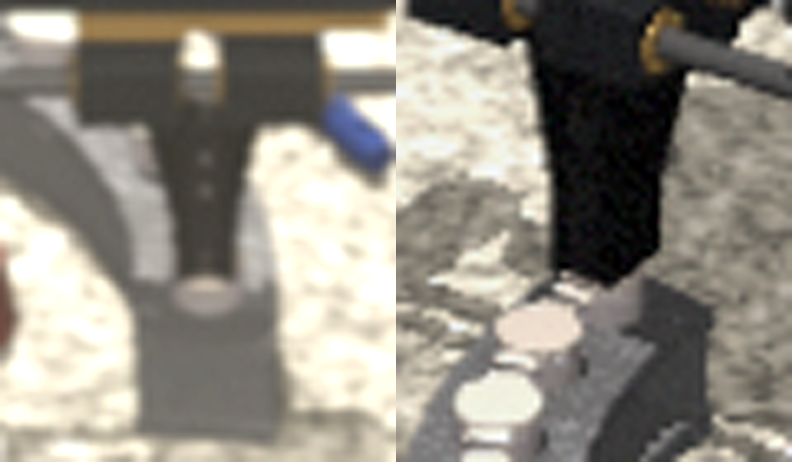

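```bash
python3 -m inch '{"dp":[[-0.3,0,2],[-0.5,0,3],[-1,0,4],[-3,0,5],[-10,0,6],[-20,0,6],[-25,0,6],[-25,0,6],[-25,0,6],[-25,0,0],[-15,0,0],[0,0,0],[0,0,0],[0,0,0],[0,0,0]],"yaw":[0,0,0,0,0,0,0,0,0,0,0,0,0,0,0]}'
python3 - <<'E'
from h import *
z=np.load('fit.npz')
for n in('wrist','scene','side'):
    c=bot.capture(n);im=c['color'][:,:,::-1].copy(); cv2.imwrite(f'pics/{n}9.png',im)
    if n!='wrist':
        x0,y0=(220,170) if n=='scene' else (250,210)
        im=cv2.resize(im[y0:y0+130,x0:x0+130],None,fx=6,fy=4.6*6/4.6 if 0 else 4.6,interpolation=cv2.INTER_CUBIC) if 0 else cv2.resize(im[y0:y0+130,x0:x0+130],None,fx=4.6,fy=4.6,interpolation=cv2.INTER_CUBIC)
        for p in z['T']:
            u=(proj(c,[*p,.0535])-[x0,y0]+.4)*4.6; cv2.circle(im,tuple(int(v) for v in u),2,(0,0,255),-1)
        cv2.imwrite(f'pics/{n}9z.png',im)
E
```

```text
time_s: 18.82
position: [0.5112, -0.1461, 0.186]
tcp_rot: [[-0.003, 0.866, -0.499], [0.001, -0.499, -0.866], [-1.0, -0.003, 0.0]]
force: [-1.1, 0.1, -0.7]
opening: 0.007
```

View pics/scene9z.png

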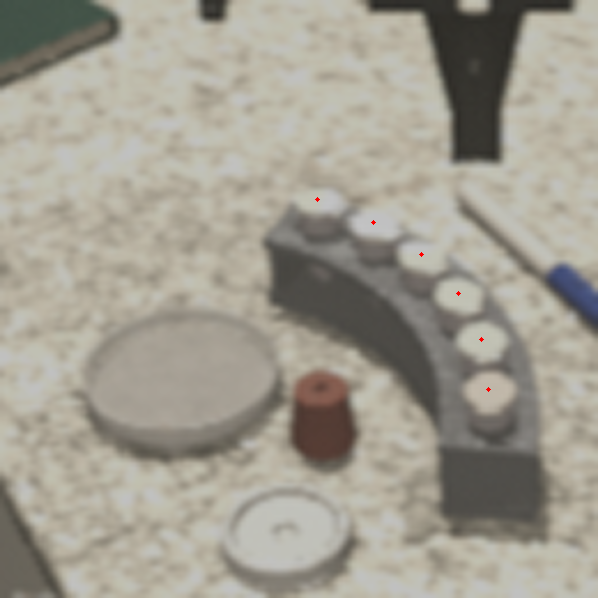

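View pics/side9z.png

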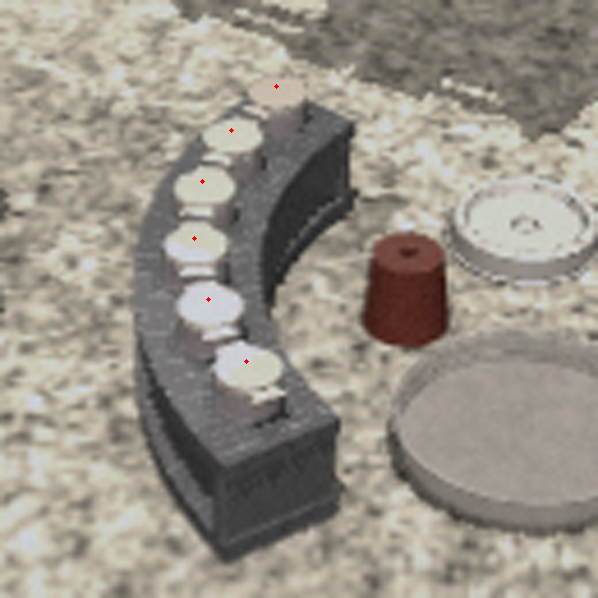

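View pics/scene9.png

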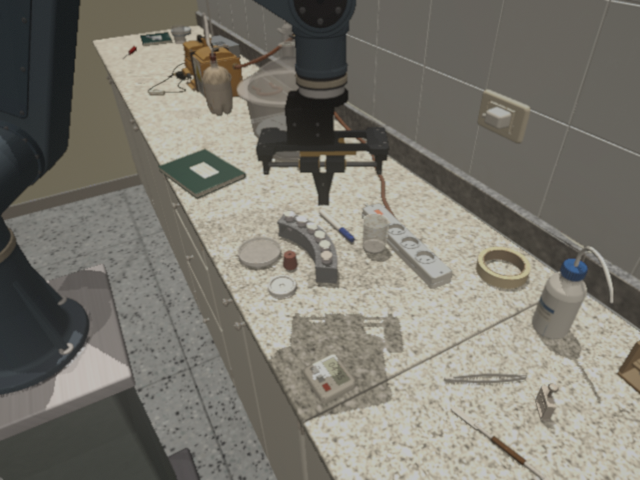

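All six lids lie flat, the rack is where it was, and the neighbouring items haven't moved. Handing in.

```bash
python3 -c "
from rig import bot; print(bot.hand_in())"
```

```text
the job is handed in; nothing more can be done
None
```

All six lids are shut. I closed them one after another, left to right, in a single low pass along the arc with the gripper shut, then lifted clear and handed in at about 19 s.

- **Last checks:** The final scene and side pictures show all six lids flat on their tubes. The rack is within about a pixel of where I first measured it, and the stopper, dish, snap lid, pen and beaker look unmoved. I did not check the timer closely.
- **Pressing:** The tool stopped at the same height over every tube, which fits each lid sitting on its stop. The readings I took showed 2–5 N, except for about 8 N upwards (some 9 N in all) once on lid 1.
- **Height between tubes:** I did not hold one constant height. The tips rose about 6 mm between tubes so that they met each standing lid higher up and pushed the rack less.
- **Disagreement:** The pictures put the fingertips about 16 mm behind the TCP, not 11 mm ahead of it as stated. My first approach therefore passed above lid 1 without touching it. I backed off, lowered the tool, and did the closing pass from the left end.

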